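Check the hole marks of a brush-stand top on the cross-slide table

ROBOT

A 6-joint arm with a two-finger parallel gripper is mounted at the origin on the work surface. World frame = base frame: x ahead of the robot, y to its left, z up, the work surface at z = 0. Lengths are in mm, angles in rad, forces in N, time in s.
With the tool pointing down it reaches from about 300 to 825 mm from the base axis. Payload 5.4 kg.
Tool frame: the origin (TCP) lies midway between the tips of the shut fingers; the grasp point (between the pads) lies 19 mm behind it; z points along the fingers, y is the direction in which the jaws open and shut (so a half turn about z gives the same grasp; the last joint's range is limited). The gripper opens to 92 mm and grips with 3 to 60 N. Pads are 20 mm wide; open, the fingers measure 128 mm over their backs; the gripper's body (75 mm by 189 mm) begins 69 mm behind the grasp point.
Start: joints at [-1.55, 0.158, 1.597, -0, 1.386, -0.21], TCP at [131.512, -559.742, 214.601] pointing down, gripper open.
Joint ranges: [-2.91, 2.91], [-0.94, 2.29], [0.18, 2.7], [-1.29, 4.43], [0.17, 2.64], [-3, 3]. Speed limits (rad/s): [2.57, 2.57, 3.14, 3.14, 3.14, 3.14].

INTERFACE

Orientations are given as a unit quaternion [x, y, z, w].
In Python, from bench import bot gives the robot as it stands.
- The arm moves only by the tool apply_moves, never from a script. Its argument "plan" is one flat list of numbers, 7 for each row, row after row: the turn, a rotation vector about the tool's x, y, z in degrees, then the shift along the tool's x, y, z in cm, then the opening, from 0 (shut) to 1 (fully open). In form: [wx, wy, wz, tx, ty, tz, grip, wx, wy, wz, tx, ty, tz, grip, ...]. A call has 1 to 5 rows; each row shifts and turns the commanded pose from where the row before left it, along the tool's axes as they then stand; what a row does not reach is not made up. A row lasts 1/10 s, in which the tool goes at most 50 mm and 8.59 degrees, less where a joint would pass 70% of its speed; a pose out of reach is approached as far as the arm can. A call with a gripper value outside its range is refused whole. The fingers move at their own pace and stop on an object; "force" is the grip in N (left out, the last holds). Time passes only in rows, so rows that do not move let the fingers close. It gives the time, the measured TCP pose, the force and the opening at its end, in the units of the state.
- bot.observe(): the state, without advancing time (a new reading comes with each control period).
- bot.read_camera(name): name is "side" or "top"; returns the picture (420x560x3 uint8, red, green, blue); there is no depth.
- bot.get_calibration(name): a dict with "mtx" (3x3 intrinsics, pixels), "camera_from_world" (4x4, takes a point from world to camera coordinates). Camera axes: x right, y down, z forward; pixel columns grow to the right and rows downward; lengths in mm; the calibration is good to about 2 mm. A picture is of the moment at which its call begins. get_calibration takes no time and is no camera call.
- bot.hand_in(): hands the job in, once; it reports no verdict.
The state is a dict: "time": time; "qpos": joint angles; "dq": joint speeds; "tau": joint torques, N m; "eef_pos": TCP position; "tool_rot": TCP orientation; "ft_force": force on the tool from outside, world axes, zero at the start; "wrist_torque": the same for the moment, N m; "gripper_width": finger opening in mm.
Only numpy, scipy, OpenCV 4.12 (cv2) and the standard library are available. Lean on these libraries where they do the work, as an engineer would, in place of code of your own. Each camera call takes 0.05 s, during which the arm holds its last target. There are 200 camera calls.

TASK

Check the three hole marks on the round wooden brush-stand top: slide the cross-slide table so that the fixed brass pointer stands over the middle of the red dot and let it rest there for a second, then do the same with the yellow dot, and finally leave the table at rest, let go, with the pointer over the middle of the blue dot. Do not touch the pointer, and leave the two writing brushes, the spare disc and the steel bar beside the table where they lie.

Things in the scene. Friction and masses are not known exactly. Their poses are not given: they have to be found in the camera images.
- stage: Green base plate of a cross-slide table, fixed to the bench, 340 x 180 mm, 22 mm high. Origin on the bench plumb below the pointer tip; its x axis runs level from the knob side to the pointer's column (away from the robot, turned up to 0.35 rad), y to the left of that, z up. The carrier slides along exactly these x and y axes.
- saddle (a joint): Position of the lower slide, in m, along the stage's +x; the dark steel saddle with the carrier on it travels from -0.08 to +0.05 m. At 0 for both slides the disc's centre is under the pointer. It starts drawn back towards the robot.
- carrier (a joint): Position of the upper slide, in m, along the stage's +y; the aluminium carrier travels from -0.05 to +0.05 m. Both slides are free (no screws), drag with about 2 N plus 8 N per m/s and stay where they are left. Saddle, carrier and disc weigh about 1 kg together.
- knob (a point): Middle of the black upright knob of the carrier: a 24 mm cylinder, 40 mm tall, from 66 to 106 mm above the bench, this point at 86 mm on its axis, 130 mm from the disc's centre on the stage's -x side. The lug beneath it has its top at 56 mm. The knob is rigid with the carrier, so holding it from above and moving it level moves both slides. There is free room on both its y sides and over it; the pointer is never nearer than 80 mm.
- disc: Round pale wooden brush-stand top, 110 mm across, 20 mm thick, its top face 82 mm above the bench, clamped at any angle on the carrier (it does not turn). Origin on its axis at bench level.
- dot_red (a point): Centre of the red dot, 16 mm across, on the disc's top face, 36 mm from the disc's centre. Moves level with the carrier.
- dot_yellow (a point): Centre of the yellow dot, likewise, 135 degrees anticlockwise of the red one, seen from above.
- dot_blue (a point): Centre of the blue dot, likewise, 115 degrees anticlockwise of the yellow one, seen from above.
- pointer_tip (a point): Lower tip of the fixed vertical brass pointer, 88 mm above the bench, 6 mm over the disc's top face. It hangs from a thin level steel arm 163 mm above the bench, which comes from a column 135 mm away on the stage's +x side.
- pointer: The pointer with its arm and column (top at 167 mm), rigidly fixed to the stage; same origin and axes as the stage.
- brush_red: Loose writing brush with a red handle, lying flat, 260 mm long, 9 mm thick; origin on its underside at mid-handle, x towards the hair. A bystander.
- brush_bamboo: Loose pale bamboo writing brush, lying flat, 270 mm long, 12 mm thick; origin on its underside at mid-handle, x towards the hair. A bystander.
- spare_disc: Loose plain wooden disc without dots, 110 mm across, 20 mm thick, lying on the bench; origin at the centre of its underside. A bystander.
- scraper: Loose flat steel bar, 150 x 25 x 6 mm, lying on the bench; origin at the centre of its underside. A bystander.

How it is judged:
By the outcome, as a careful person would: the job done as asked, in the order asked, and still so for the second after the job is handed in, with the robot touching nothing.
It also fails if it takes over 45 s, if anything falls off the work surface, if the arm or the gripper's body presses on something with over 40 N, if the wrist force passes 120 N, or if a joint passes its speed limit or range.

## Working session

There is one attempt and no reset: what is moved stays moved. The work goes in short steps, Python scripts to look and compute and a tool call to move; the robot and the scene stay as the last step left them, time stands still between calls to the robot, and variables do not carry over. Pictures are saved under pics/ and viewed, about 8 in all and at most 12, crops included, and the job is handed in when it is done.

Besides the shell and the picture viewer there is one more tool, called in YAML: its name, and indented under it one key for each argument. apply_moves: Moves the arm, as the interface text tells. Its arguments: {"type":"object","properties":{"plan":{"type":"array","items":{"type":"number"}},"force":{"type":"number"}},"required":["plan"]}

```bash
mkdir -p pics; ls; python3 - <<'E'
from bench import bot
import cv2,numpy as np
for n in("top","side"):
    im=bot.read_camera(n);cv2.imwrite(f"pics/{n}0.png",im[:,:,::-1])
    c=bot.get_calibration(n);print(n,c["mtx"],np.round(c["camera_from_world"],3))
print(bot.observe())
E
```

```text
pics
top [[409.88101886   0.         282.45316273]
 [  0.         409.88101886 207.72040835]
 [  0.           0.           1.        ]] [[-2.10000e-02 -1.00000e+00  3.00000e-03  2.12470e+01]
 [-9.89000e-01  2.00000e-02 -1.43000e-01  6.09251e+02]
 [ 1.43000e-01 -6.00000e-03 -9.90000e-01  9.51007e+02]
 [ 0.00000e+00  0.00000e+00  0.00000e+00  1.00000e+00]]
side [[469.62823016   0.         284.30814513]
 [  0.         469.62823016 212.84041082]
 [  0.           0.           1.        ]] [[-8.95000e-01 -4.45000e-01 -2.20000e-02  5.53759e+02]
 [-2.37000e-01  5.18000e-01 -8.22000e-01  2.17864e+02]
 [ 3.77000e-01 -7.30000e-01 -5.69000e-01  9.63482e+02]
 [ 0.00000e+00  0.00000e+00  0.00000e+00  1.00000e+00]]
{'time': 0.1, 'qpos': array([-1.55008163e+00,  1.58978026e-01,  1.59809970e+00, -3.41900437e-05,
        1.38620053e+00, -2.10109409e-01]), 'dq': array([-0.00027121, -0.00191508, -0.0034994 , -0.00079897,  0.00128163,
       -0.00193865]), 'tau': array([-3.45489170e-04, -3.86504602e+01, -3.22960353e+01,  7.02979811e-02,
        3.39935103e-02, -5.11656117e-05]), 'eef_pos': array([ 131.49979879, -559.17970587,  213.72518463]), 'tool_rot': array([ 9.93346702e-01,  1.15159102e-01,  6.29648629e-05, -8.40610715e-04]), 'ft_force': array([0.22514015, 0.69252717, 0.70073356]), 'wrist_torque': array([ 0.01358668, -0.01814926,  0.04110964]), 'gripper_width': 92.00966761688144}
```

View pics/top0.png

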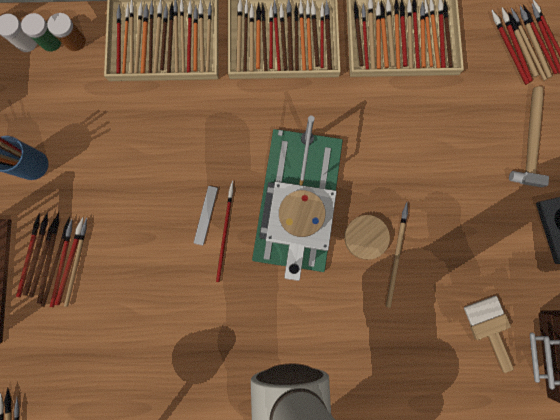

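View pics/side0.png

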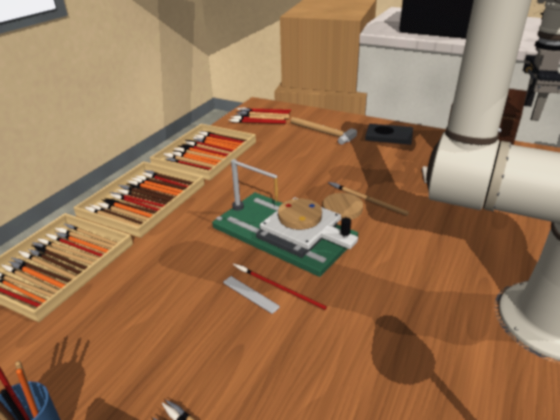

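Top view: knob about (294,268), red (305,198), yellow (290,222), blue (315,221), and the pointer near (302,183). I'll enlarge both views.

```bash
python3 - <<'E'
import cv2
a=cv2.imread("pics/top0.png")[110:285,245:350]
b=cv2.imread("pics/side0.png")[150:275,205:365]
cv2.imwrite("pics/tc.png",cv2.resize(a[:100],None,fx=6,fy=6,interpolation=cv2.INTER_CUBIC) if 0 else cv2.resize(a,(0,0),fx=3.4,fy=3.4,interpolation=cv2.INTER_CUBIC))
cv2.imwrite("pics/sc.png",cv2.resize(b,(0,0),fx=4.8,fy=4.8,interpolation=cv2.INTER_CUBIC))
E
```

```text
(no output)
```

View pics/tc.png

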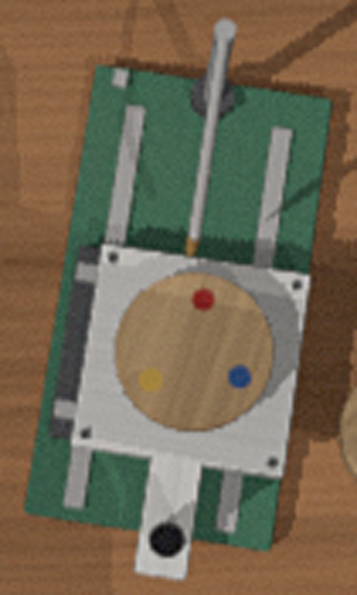

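View pics/sc.png

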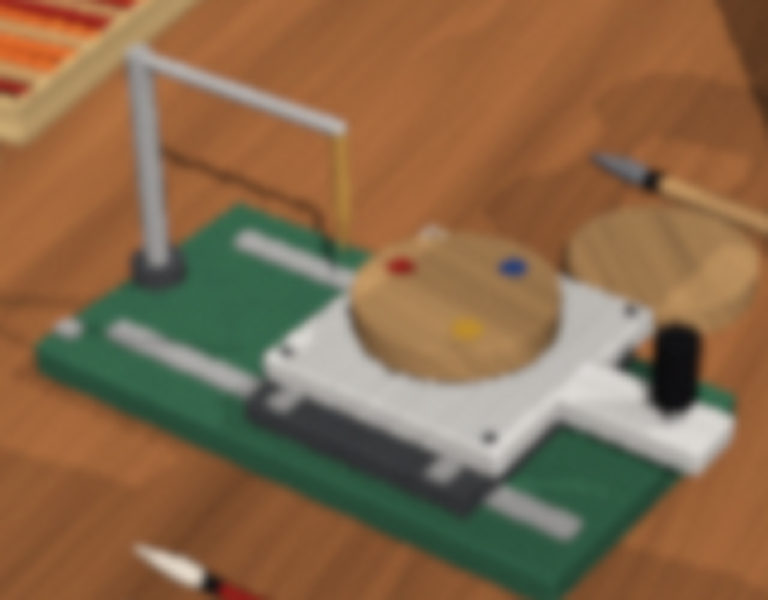

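Top crop: red (203,300), yellow (151,380), blue (239,377), knob top (166,540), pointer tip about (190,255), column top (225,28). Side crop: red (401,267), yellow (467,329), blue (513,268), pointer tip about (342,256), column top (138,52). I'll fit the whole model to these points.

```bash
cat > fit.py <<'E'
import numpy as np
from bench import bot
from scipy.optimize import least_squares
C={n:bot.get_calibration(n) for n in("top","side")}
def proj(n,p):
    M=C[n]["camera_from_world"];q=M[:3,:3]@np.array(p)+M[:3,3];q=C[n]["mtx"]@q;return q[:2]/q[2]
def S(P,x,y,z):
    c,s=np.cos(P[2]),np.sin(P[2]);return [P[0]+c*x-s*y,P[1]+s*x+c*y,z]
def dot(P,k):
    a=P[5]+np.radians({"r":0,"y":135,"b":250}[k]);return P[3]+36*np.cos(a),P[4]+36*np.sin(a)
def pts(P):
    d={k:S(P,*dot(P,k),82) for k in"ryb"}
    d.update(tip=S(P,0,0,88),armend=S(P,0,0,163),col=S(P,135,0,167),knob=S(P,P[3]-130,P[4],106),
      disc=S(P,P[3],P[4],82))
    for i,(x,y) in enumerate([(170,90),(170,-90),(-170,-90),(-170,90)]):d["c%d"%i]=S(P,x+P[6],y,22)
    return d
def off(P,n):return np.array(P[7:9] if n=="top" else P[9:11])
E
cat > f0.py <<'E'
from fit import *
T=lambda u,v:((u+.5)/3.4-.5+245,(v+.5)/3.4-.5+110)
D=lambda u,v:((u+.5)/4.8-.5+205,(v+.5)/4.8-.5+150)
ob={"top":dict(r=T(203,300),y=T(151,380),b=T(239,377),disc=T(194,351),knob=T(166,540),tip=T(190,254),col=T(225,28),c0=T(97,65),c1=T(330,98),c2=T(270,550),c3=T(26,513)),
"side":dict(r=D(401,267),y=D(467,329),b=D(513,268),tip=D(342,254),armend=D(341,130),col=D(138,50),knob=D(678,332),c0=D(38,350),c2=D(737,396),c3=D(555,597))}
def res(P):
    d=pts(P);return np.concatenate([proj(n,d[k])+off(P,n)-v for n in ob for k,v in ob[n].items()]+[np.array(P[7:])*.3])
x=None
for a in range(6):
    r=least_squares(res,[620,-20,-.1,-50,0,a,0,0,0,0,0],x_scale=[10,10,.1,10,10,.3,10,1,1,1,1],loss="soft_l1")
    if x is None or r.cost<x.cost:x=r
P=x.x;np.save("P.npy",P);print(np.round(P,3),x.cost)
e=res(P);i=0
for n in ob:
    for k in ob[n]:print(n,k,np.round(e[i:i+2],2));i+=2
for k,v in pts(P).items():print(k,np.round(v,1))
for k in"ryb":
    q=dot(P,k);print(k,"stage",np.round(q,1),"slides",np.round([P[3]-q[0],P[4]-q[1]],1))
E
python3 f0.py
```

```text
[ 6.57416e+02 -3.33190e+01 -1.72000e-01 -6.39570e+01 -1.28950e+01
 -2.90000e-02 -2.17340e+01  2.81000e-01  2.44000e-01  4.30000e-01
  5.83000e-01] 6.004644966219421
top r [ 0.01 -0.26]
top y [-0.05 -0.07]
top b [ 0.18 -0.15]
top disc [-0.   -0.27]
top knob [ 0.34 -0.07]
top tip [-0.22  0.29]
top col [ 0.02 -0.13]
top c0 [-0.51 -0.54]
top c1 [0.86 0.07]
top c2 [0.29 0.82]
top c3 [-1.17  0.43]
side r [0.17 0.22]
side y [0.11 0.33]
side b [0.26 0.25]
side tip [0.21 0.01]
side armend [-0.6   0.11]
side col [-0.11  0.56]
side knob [0.02 0.76]
side c0 [-1.05 -1.04]
side c2 [ 0.7  -0.39]
side c3 [-0.01 -3.1 ]
r [627.5 -42.3  82. ]
y [572.4  -5.   82. ]
b [573.4 -65.7  82. ]
tip [657.4 -33.3  88. ]
armend [657.4 -33.3 163. ]
col [790.4 -56.4 167. ]
knob [464.1 -12.8 106. ]
disc [592.2 -35.1  82. ]
c0 [818.9  29.9  22. ]
c1 [ 788.1 -147.4   22. ]
c2 [453.1 -89.1  22. ]
c3 [483.9  88.2  22. ]
r stage [-28. -14.] slides [-36.    1.1]
y stage [-88.7  13.3] slides [ 24.7 -26.2]
b stage [-77.3 -46.3] slides [13.3 33.5]
```

The fit agrees to about 0.3 px on the dots, pointer tip and knob. I'll turn the tool to the stage yaw (-0.172 rad), then travel to a point above the knob.

apply_moves:
  plan: [0, 0, 7.7, 0, 0, 0, 1, 0, 0, 7.7, 0, 0, 0, 1, 0, 0, 7.7, 0, 0, 0, 1, 0, 0, 0, 0.78, -2, 0, 1, 0, 0, 0, 1.56, -3.95, 0, 1]
  force: 25

```text
time: 0.6
eef_pos: [163.9, -505.6, 214.0]
tool_rot: [0.996, -0.088, -0.0, -0.0]
ft_force: [0.6, 0.8, 0.1]
gripper_width: 91.9
```

apply_moves:
  plan: [0, 0, 0, 1.56, -3.95, 0, 1, 0, 0, 0, 1.56, -3.95, 0, 1, 0, 0, 0, 1.56, -3.95, 0, 1, 0, 0, 0, 1.56, -3.95, 0, 1, 0, 0, 0, 1.56, -3.95, 0, 1]

```text
time: 1.1
eef_pos: [276.0, -322.1, 214.2]
tool_rot: [0.996, -0.086, -0.0, -0.0]
ft_force: [1.1, 0.5, -0.2]
gripper_width: 92.4
```

apply_moves:
  plan: [0, 0, 0, 1.56, -3.95, 0, 1, 0, 0, 0, 1.56, -3.95, 0, 1, 0, 0, 0, 1.56, -3.95, 0, 1, 0, 0, 0, 1.56, -3.95, 0, 1, 0, 0, 0, 1.56, -3.95, 0, 1]

```text
time: 1.6
eef_pos: [386.6, -141.0, 214.4]
tool_rot: [0.996, -0.086, 0.0, 0.0]
ft_force: [1.1, -1.0, -0.2]
gripper_width: 92.0
```

apply_moves:
  plan: [0, 0, 0, 1.56, -3.95, 0, 1, 0, 0, 0, 1.56, -3.95, 0, 1, 0, 0, 0, 1.56, -3.95, 0, 1, 0, 0, 0, 0.8, -2.2, 3, 1, 0, 0, 0, 0, 0, 2.5, 1]

```text
time: 2.1
eef_pos: [465.2, -11.2, 158.7]
tool_rot: [0.996, -0.084, 0.0, -0.0]
ft_force: [-0.8, -0.3, -0.3]
gripper_width: 92.1
```

apply_moves:
  plan: [0, 0, 0, 0, 0, 0, 1]

```text
time: 2.2
eef_pos: [461.4, -12.2, 155.7]
tool_rot: [0.996, -0.085, -0.004, -0.001]
ft_force: [-0.2, 0.3, -0.5]
gripper_width: 91.6
```

```bash
python3 - <<'E'
from bench import bot
import cv2,numpy as np
a=bot.read_camera("top")[:,:,::-1];b=bot.read_camera("side")[:,:,::-1]
z=lambda i,s:cv2.resize(i,s,interpolation=cv2.INTER_CUBIC)
cv2.imwrite("pics/a1.png",np.hstack([z(a[130:300,230:360],(390,510)),z(b[130:300,250:380],(390,510))]))
o=bot.observe();print(o["eef_pos"],o["tool_rot"],o["qpos"])
E
```

```text
[463.91080308 -13.79802049 159.61556793] [ 9.96280006e-01 -8.61730231e-02 -5.95323438e-04 -7.44409847e-05] [-2.90969039e-01 -8.39622541e-02  1.95820302e+00 -1.00809827e-04
  1.26854794e+00  1.45241745e+00]
```

View pics/a1.png

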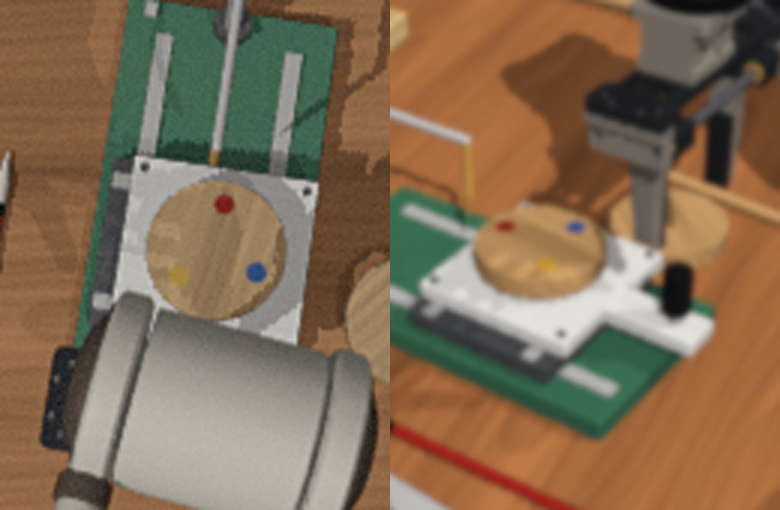

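The open fingers straddle the knob: in the right crop the finger tips are at about (648,245) and (718,185), with the knob at (678,290) beneath. I'll descend and grip.

apply_moves:
  plan: [0, 0, 0, 0, 0, 2.6, 1, 0, 0, 0, 0, 0, 3, 1, 0, 0, 0, 0, 0, 2.5, 1, 0, 0, 0, 0, -0.1, 1.2, 1, 0, 0, 0, 0, 0, 0, 1]
  force: 25

```text
time: 2.8
eef_pos: [464.1, -13.0, 66.4]
tool_rot: [0.996, -0.087, -0.001, -0.0]
ft_force: [-0.2, 0.3, 0.5]
gripper_width: 91.9
```

apply_moves:
  plan: [0, 0, 0, 0, 0, 0, 0.3, 0, 0, 0, 0, 0, 0, 0.2, 0, 0, 0, 0, 0, 0, 0, 0, 0, 0, 0, 0, 0, 0, 0, 0, 0, 0, 0, 0, 0]
  force: 25

```text
time: 3.3
eef_pos: [464.7, -12.8, 67.0]
tool_rot: [0.996, -0.086, 0.0, 0.0]
ft_force: [-0.2, -0.2, -0.1]
gripper_width: 54.1
```

apply_moves:
  plan: [0, 0, 0, 0, 0, 0, 0, 0, 0, 0, 0, 0, 0, 0, 0, 0, 0, 0, 0, 0, 0]

```text
time: 3.6
eef_pos: [464.4, -12.7, 66.6]
tool_rot: [0.996, -0.086, -0.0, -0.0]
ft_force: [0.4, 0.2, 0.1]
gripper_width: 30.1
```

apply_moves:
  plan: [0, 0, 0, 0, 0, 0, 0, 0, 0, 0, 0, 0, 0, 0, 0, 0, 0, 0, 0, 0, 0, 0, 0, 0, 0, 0, 0, 0]

```text
time: 4.0
eef_pos: [464.5, -12.6, 66.6]
tool_rot: [0.996, -0.086, -0.0, -0.0]
ft_force: [1.1, 0.6, 0.4]
gripper_width: 23.5
```

Gripped (23.5 mm). To red: stage +28 mm, +14 mm, which is tool x +2.8 cm, y -1.4 cm.

apply_moves:
  plan: [0, 0, 0, 0.5, -0.25, 0, 0, 0, 0, 0, 0.9, -0.45, 0, 0, 0, 0, 0, 0.9, -0.45, 0, 0, 0, 0, 0, 0.5, -0.25, 0, 0, 0, 0, 0, 0, 0, 0, 0]

```text
time: 4.5
eef_pos: [495.9, -3.5, 66.6]
tool_rot: [0.996, -0.086, 0.001, -0.0]
ft_force: [2.1, 0.1, -2.5]
gripper_width: 23.5
```

apply_moves:
  plan: [0, 0, 0, 0, 0, 0, 0, 0, 0, 0, 0, 0, 0, 0]

```text
time: 4.7
eef_pos: [494.8, -3.3, 66.6]
tool_rot: [0.996, -0.086, 0.0, -0.0]
ft_force: [2.2, 2.1, -2.4]
gripper_width: 23.6
```

```bash
cat > look.py <<'E'
from fit import *
import cv2,sys
tag=sys.argv[1];P=np.load("P.npy")
ims={n:bot.read_camera(n)[:,:,::-1].copy() for n in("top","side")}
o=bot.observe();print(o["eef_pos"],o["gripper_width"],o["ft_force"])
out=[]
for n,im in ims.items():
    c=np.round(proj(n,S(P,0,0,88))+off(P,n)).astype(int);print(n,"crop corner",c-[30,35],"tip predicted in crop",np.round(6*(proj(n,S(P,0,0,88))+off(P,n)-c+[30.5,35.5])-.5,1))
    out.append(cv2.resize(im[c[1]-35:c[1]+45,c[0]-30:c[0]+36],None,fx=6,fy=6,interpolation=cv2.INTER_CUBIC))
cv2.imwrite(f"pics/{tag}.png",np.hstack(out))
E
python3 look.py red
```

```text
[494.56682674  -3.42774815  66.59537265] 23.326416298922943 [ 2.65988114  1.25295215 -2.41566284]
top crop corner [270 150] tip predicted in crop [184.4 210.3]
side crop corner [246 168] tip predicted in crop [182.9 209.7]
```

View pics/red.png

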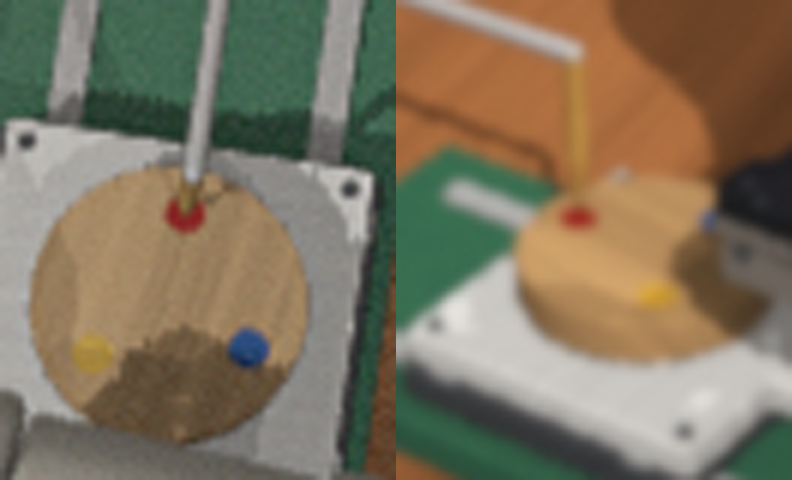

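The tip stands on the red dot in both views: the dot is at about (185,215) in the left crop and (182,217) in the right, where the tip was predicted at (184,210) and (183,210). I'll quantify the slide position from the dot centroids.

```bash
cat > meas.py <<'E'
from fit import *
import cv2
P0=np.load("P.npy")
def cent(im,n,k,g):
    h=cv2.cvtColor(im,cv2.COLOR_RGB2HSV).astype(int);H,s,v=h[...,0],h[...,1],h[...,2]
    m={"r":((H<6)|(H>172))&(s>150)&(v>70),"b":(H>100)&(H<130)&(s>100)&(v>50),"y":(H>18)&(H<30)&(s>140)&(v>110)}[k]
    yy,xx=np.mgrid[:420,:560];m&=np.hypot(xx-g[0],yy-g[1])<8
    return (xx[m].mean(),yy[m].mean(),m.sum()) if m.sum()>12 else None
def run(guess,cams=("top","side")):
    P=P0.copy();P[3:5]=guess;ob=[]
    for n in cams:
        im=bot.read_camera(n);d=pts(P)
        for k in"ryb":
            c=cent(im,n,k,proj(n,d[k])+off(P,n))
            if c:ob.append((n,k,c))
    def f(q,sel):
        Q=P.copy();Q[3:5]=q[:2];d=pts(Q);return np.concatenate([proj(n,d[k])+off(Q,n)-c[:2] for n,k,c in sel])
    for nm,sel in(("all",ob),("top",[o for o in ob if o[0]=="top"]),("side",[o for o in ob if o[0]=="side"])):
        if sel:
            r=least_squares(f,guess,args=(sel,));print(nm,np.round(r.x,1),"res",np.round(r.fun,2))
    print([(n,k,c[2]) for n,k,c in ob])
    for k in"ryb":
        q=dot(P0,k);print(k,"slides",np.round([P0[3]-q[0],P0[4]-q[1]],1),end=" ")
import sys;run([float(a) for a in sys.argv[1:3]])
E
python3 meas.py -36 1.1
```

```text
all [-36.    0.5] res [-0.   -0.7  -0.    0.15  0.1  -0.09  0.55  0.66]
top [-36.5   0.5] res [-0.03 -0.49 -0.03  0.37  0.07  0.12]
side [-33.3  -1. ] res [-0.  0.]
[('top', 'r', np.int64(19)), ('top', 'y', np.int64(31)), ('top', 'b', np.int64(25)), ('side', 'y', np.int64(19))]
r slides [-36.    1.1] y slides [ 24.7 -26.2] b slides [13.3 33.5]
```

Red is centred to about 0.6 mm. I'll dwell for a second.

apply_moves:
  plan: [0, 0, 0, 0, 0, 0, 0, 0, 0, 0, 0, 0, 0, 0, 0, 0, 0, 0, 0, 0, 0, 0, 0, 0, 0, 0, 0, 0, 0, 0, 0, 0, 0, 0, 0]

```text
time: 5.4
eef_pos: [494.4, -3.7, 66.6]
tool_rot: [0.996, -0.086, -0.0, -0.0]
ft_force: [1.9, 1.7, -1.9]
gripper_width: 23.6
```

apply_moves:
  plan: [0, 0, 0, 0, 0, 0, 0, 0, 0, 0, 0, 0, 0, 0, 0, 0, 0, 0, 0, 0, 0, 0, 0, 0, 0, 0, 0, 0, 0, 0, 0, 0, 0, 0, 0]

```text
time: 5.9
eef_pos: [494.4, -3.7, 66.6]
tool_rot: [0.996, -0.086, -0.0, -0.0]
ft_force: [1.5, 1.2, -2.6]
gripper_width: 23.9
```

apply_moves:
  plan: [0, 0, 0, 0, 0, 0, 0, 0, 0, 0, 0, 0, 0, 0, 0, 0, 0, 0, 0, 0, 0, 0, 0, 0, 0, 0, 0, 0, 0, 0, 0, 0, 0, 0, 0]

```text
time: 6.4
eef_pos: [494.4, -3.7, 66.6]
tool_rot: [0.996, -0.086, -0.0, 0.0]
ft_force: [0.4, 1.7, -2.1]
gripper_width: 23.4
```

apply_moves:
  plan: [0, 0, 0, 0.5, 0.22, 0, 0, 0, 0, 0, 1.0, 0.45, 0, 0, 0, 0, 0, 1.2, 0.54, 0, 0, 0, 0, 0, 1.2, 0.54, 0, 0, 0, 0, 0, 1.2, 0.54, 0, 0]

```text
time: 6.9
eef_pos: [541.0, -35.4, 66.6]
tool_rot: [0.996, -0.086, -0.001, -0.0]
ft_force: [-3.2, 3.0, 3.2]
gripper_width: 23.4
```

apply_moves:
  plan: [0, 0, 0, 0.7, 0.32, 0, 0, 0, 0, 0, 0.3, 0.13, 0, 0, 0, 0, 0, 0, 0, 0, 0, 0, 0, 0, 0, 0, 0, 0, 0, 0, 0, 0, 0, 0, 0]

```text
time: 7.4
eef_pos: [549.9, -41.7, 66.6]
tool_rot: [0.996, -0.086, 0.0, 0.001]
ft_force: [1.7, -3.5, -2.3]
gripper_width: 23.4
```

```bash
python3 meas.py 24.7 -26.2; python3 look.py yel
```

```text
all [ 25.7 -27.9] res [-0.1  -0.09  0.12 -0.23  0.29  0.32]
top [ 25.3 -27.9] res [-0.11  0.07  0.11 -0.07]
side [ 27.2 -28.6] res [0. 0.]
[('top', 'r', np.int64(24)), ('top', 'b', np.int64(26)), ('side', 'y', np.int64(17))]
r slides [-36.    1.1] y slides [ 24.7 -26.2] b slides [13.3 33.5] [549.80856351 -41.43086355  66.61968192] 23.785658420118832 [ 1.41449366 -1.52181507 -2.90699929]
top crop corner [270 150] tip predicted in crop [184.4 210.3]
side crop corner [246 168] tip predicted in crop [182.9 209.7]
```

View pics/yel.png

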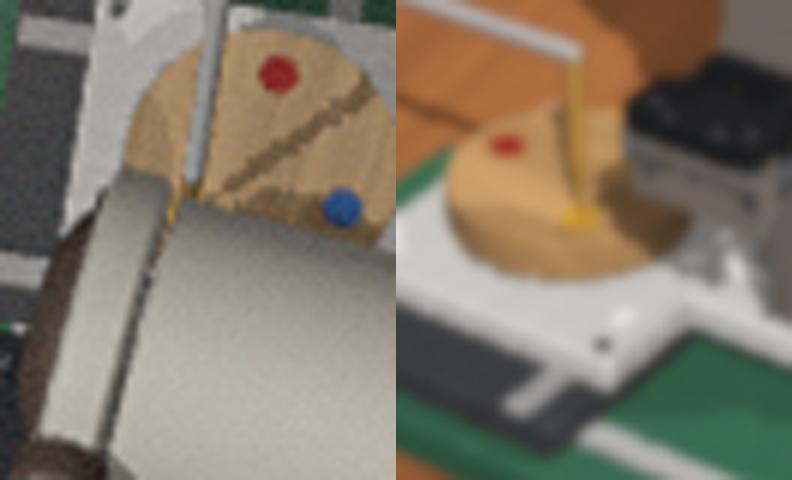

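In the right crop the yellow dot (184,215) lies under the tip. The top fit puts the carrier about 1.4 mm too far in -y, so I'll make a small correction and dwell.

apply_moves:
  plan: [0, 0, 0, -0.05, -0.13, 0, 0, 0, 0, 0, 0, 0, 0, 0, 0, 0, 0, 0, 0, 0, 0, 0, 0, 0, 0, 0, 0, 0, 0, 0, 0, 0, 0, 0, 0]

```text
time: 8.1
eef_pos: [549.5, -39.7, 66.6]
tool_rot: [0.996, -0.086, -0.0, -0.0]
ft_force: [1.2, -2.2, -1.4]
gripper_width: 23.5
```

```bash
python3 meas.py 24.7 -26.2
```

```text
all [ 24.4 -26. ] res [ 0.07 -0.04  0.12 -0.25  0.19  0.59]
top [ 24.  -25.8] res [-0.02  0.1   0.02 -0.1 ]
side [ 26.4 -27.9] res [0. 0.]
[('top', 'r', np.int64(25)), ('top', 'b', np.int64(27)), ('side', 'y', np.int64(15))]
r slides [-36.    1.1] y slides [ 24.7 -26.2] b slides [13.3 33.5]
```

apply_moves:
  plan: [0, 0, 0, 0, 0, 0, 0, 0, 0, 0, 0, 0, 0, 0, 0, 0, 0, 0, 0, 0, 0, 0, 0, 0, 0, 0, 0, 0, 0, 0, 0, 0, 0, 0, 0]

```text
time: 8.7
eef_pos: [549.5, -39.7, 66.6]
tool_rot: [0.996, -0.086, -0.0, -0.0]
ft_force: [0.5, -1.1, -0.9]
gripper_width: 23.3
```

apply_moves:
  plan: [0, 0, 0, 0, 0, 0, 0, 0, 0, 0, 0, 0, 0, 0, 0, 0, 0, 0, 0, 0, 0, 0, 0, 0, 0, 0, 0, 0, 0, 0, 0, 0, 0, 0, 0]

```text
time: 9.2
eef_pos: [549.5, -39.8, 66.6]
tool_rot: [0.996, -0.086, -0.0, -0.0]
ft_force: [0.7, -0.8, -1.3]
gripper_width: 23.9
```

apply_moves:
  plan: [0, 0, 0, 0, 0, 0, 0, 0, 0, 0, 0, 0, 0, 0, 0, 0, 0, 0, 0, 0, 0, 0, 0, 0, 0, 0, 0, 0, 0, 0, 0, 0, 0, 0, 0]

```text
time: 9.7
eef_pos: [549.5, -39.8, 66.6]
tool_rot: [0.996, -0.086, -0.0, -0.0]
ft_force: [-0.6, 0.0, -1.0]
gripper_width: 23.7
```

To blue: tool x -1.1 cm, y -5.95 cm.

apply_moves:
  plan: [0, 0, 0, -0.1, -0.55, 0, 0, 0, 0, 0, -0.2, -1.1, 0, 0, 0, 0, 0, -0.25, -1.2, 0, 0, 0, 0, 0, -0.2, -1.2, 0, 0, 0, 0, 0, -0.2, -1.0, 0, 0]

```text
time: 10.2
eef_pos: [548.9, 12.8, 66.6]
tool_rot: [0.996, -0.086, 0.0, 0.0]
ft_force: [1.9, -3.0, -2.3]
gripper_width: 23.4
```

apply_moves:
  plan: [0, 0, 0, -0.1, -0.6, 0, 0, 0, 0, 0, -0.06, -0.3, 0, 0, 0, 0, 0, 0, 0, 0, 0, 0, 0, 0, 0, 0, 0, 0, 0, 0, 0, 0, 0, 0, 0]

```text
time: 10.7
eef_pos: [548.6, 21.0, 66.6]
tool_rot: [0.996, -0.086, -0.0, -0.0]
ft_force: [0.3, 2.7, -0.8]
gripper_width: 23.5
```

```bash
python3 meas.py 13.3 33.5
```

```text
all [13.2 33.9] res [-0.03 -0.03 -0.3   0.22  0.42 -0.64  0.37  0.54]
top [12.8 34. ] res [-0.06  0.12 -0.33  0.37  0.39 -0.49]
side [15.3 32.7] res [0. 0.]
[('top', 'r', np.int64(26)), ('top', 'y', np.int64(25)), ('top', 'b', np.int64(16)), ('side', 'y', np.int64(19))]
r slides [-36.    1.1] y slides [ 24.7 -26.2] b slides [13.3 33.5]
```

Blue is within 0.5 mm. I'll release and lift straight up.

apply_moves:
  plan: [0, 0, 0, 0, 0, 0, 0.3, 0, 0, 0, 0, 0, 0, 0.6, 0, 0, 0, 0, 0, 0, 0.8, 0, 0, 0, 0, 0, 0, 0.8, 0, 0, 0, 0, 0, 0, 0.8]

```text
time: 11.3
eef_pos: [548.9, 20.6, 66.7]
tool_rot: [0.996, -0.086, 0.0, 0.0]
ft_force: [0.2, 0.5, -0.3]
gripper_width: 57.4
```

apply_moves:
  plan: [0, 0, 0, 0, 0, 0, 0.8, 0, 0, 0, 0, 0, 0, 0.8, 0, 0, 0, 0, 0, -1.5, 0.8, 0, 0, 0, 0, 0, -3, 0.8, 0, 0, 0, 0, 0, -3, 0.8]

```text
time: 11.8
eef_pos: [548.5, 20.7, 143.1]
tool_rot: [0.996, -0.086, -0.0, -0.0]
ft_force: [-0.1, 0.9, 0.7]
gripper_width: 73.7
```

apply_moves:
  plan: [0, 0, 0, 0, 0, -3, 0.8, 0, 0, 0, -2.5, 0, -3, 0.8, 0, 0, 0, -4, 0, 0, 0.8, 0, 0, 0, -4, 0, 0, 0.8, 0, 0, 0, -3, 0, 0, 0.8]

```text
time: 12.3
eef_pos: [414.3, 44.2, 202.7]
tool_rot: [0.996, -0.086, 0.001, 0.0]
ft_force: [0.4, -0.1, 0.2]
gripper_width: 73.2
```

apply_moves:
  plan: [0, 0, 0, 0, 0, 0, 0.8, 0, 0, 0, 0, 0, 0, 0.8, 0, 0, 0, 0, 0, 0, 0.8]

```text
time: 12.6
eef_pos: [417.0, 43.5, 202.5]
tool_rot: [0.996, -0.086, 0.001, 0.0]
ft_force: [0.7, 0.5, -0.1]
gripper_width: 73.4
```

```bash
python3 meas.py 13.3 33.5; python3 look.py blue
```

```text
all [13.  33.7] res [ 0.06  0.04 -0.12 -0.    0.13 -0.57  0.46  0.57]
top [12.6 33.7] res [ 0.04  0.22 -0.15  0.18  0.11 -0.39]
side [15.5 32.5] res [0. 0.]
[('top', 'r', np.int64(26)), ('top', 'y', np.int64(28)), ('top', 'b', np.int64(16)), ('side', 'y', np.int64(22))]
r slides [-36.    1.1] y slides [ 24.7 -26.2] b slides [13.3 33.5] [416.44069771  43.63626539 201.64327671] 73.52726869226346 [ 0.95823466  0.57162271 -0.99510648]
top crop corner [270 150] tip predicted in crop [184.4 210.3]
side crop corner [246 168] tip predicted in crop [182.9 209.7]
```

View pics/blue.png

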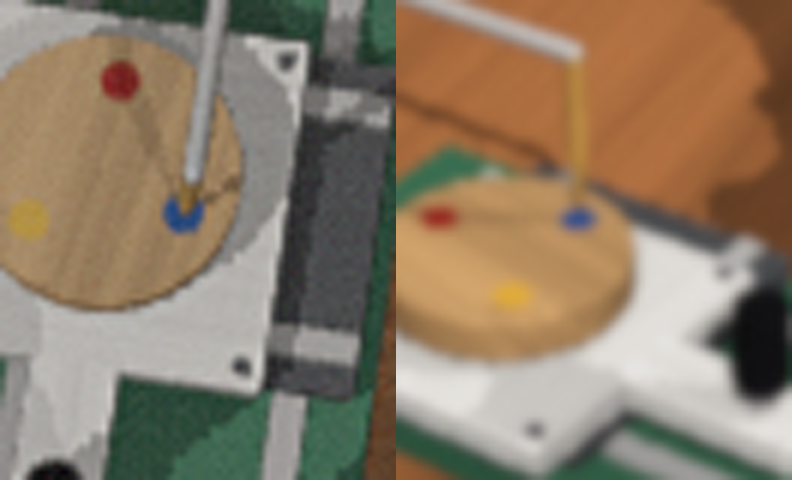

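The tip ends on the blue dot in both views: the dot is at (184,213) in the left crop and (182,218) in the right. The knob is free and the gripper is well clear.

```bash
python3 -c "
from bench import bot
print(bot.hand_in())"
```

```text
the job is handed in; nothing more can be done
None
```

I gripped the table's knob and slid the table so the pointer stood over red, then yellow, resting more than a second on each. I then moved it to blue, let go, backed off and handed in at about 13 s.

| Dot | Slide position reached (mm) | Target (mm) |
|---|---|---|
| Red | -36.0, 0.5 | -36.0, 1.1 |
| Yellow (after a correction of about 1.4 mm) | 24.4, -26.0 | 24.7, -26.2 |
| Blue (after release) | 13.0, 33.7 | 13.3, 33.5 |

- **Check that disagreed:** the side camera on its own read 1 to 3 mm differently. It saw only the yellow dot, partly in shadow or covered by the pointer. The enlarged side pictures still show the tip on the dot each time.
- **Forces:** the wrist readings after each move stayed under about 6 N.
- **Bystanders:** I kept the arm above the brushes, spare disc and steel bar, but did not check their positions separately at the end.

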